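# Reset the reed tester's peak pointer to zero

### The arm

A 6-joint arm with a two-finger parallel gripper is mounted at the origin on the work surface. World frame = base frame: x ahead of the robot, y to its left, z up, the work surface at z = 0. Lengths are in m, angles in rad, forces in N, time in s.
With the tool pointing down it reaches from about 0.35 to 0.975 m from the base axis. Payload 4.9 kg.
Tool frame: the origin (TCP) lies at the very end of the fingers, on their centre line; the grasp point (between the pads) lies ctrl.grip_point_offset behind it (ctrl.grip_point_offset is the distance from the TCP to the grasp point, in m); z points along the fingers, y is the direction in which the jaws open and shut (so a half turn about z gives the same grasp; the last joint's range is limited). The gripper opens to 85 mm and grips with 20 to 120 N. Pads are 22 mm wide; open, the fingers measure 114 mm over their backs; the gripper's body (76 mm by 85 mm) begins 54 mm behind the grasp point. The pads swing forward as they close: fully open they stand 13 mm farther back than shut.
Start: joints at [1, 0.053, 1.613, -0, 1.476, -0.119], TCP at [0.273, 0.562, 0.231] pointing down, gripper open.
Joint ranges: [-3.01, 3.01], [-1.01, 2.22], [0.06, 2.58], [-1.02, 4.17], [0.09, 2.62], [-3.14, 3.14]. Speed limits (rad/s): [2.57, 2.57, 3.14, 3.14, 3.14, 3.14].

### API

Orientations are given as a rotation vector (axis times angle).
In Python, from station import ctrl gives the robot as it stands. The module is installed in compiled form; this text tells all that it offers.
- The arm moves only by the shell command python3 -m creep 'ROWS' [FORCE]. ROWS is JSON, a list of rows, each a list of 5 numbers: the closure in counts, from 0 (fully open) to 255 (shut), then the shift along the tool's x, y, z in mm, then the turn about the tool's z in rad. A call has 1 to 12 rows; each row is the pose to reach, as a shift and turn from the pose commanded when the call began, along the tool's axes at that moment; what a row does not reach only later rows make up. A row lasts 1/12 s, in which the tool goes at most 41.7 mm and 7.16 degrees, less where a joint would pass 70% of its speed; a pose out of reach is approached as far as the arm can. A call with a gripper value outside its range is refused whole. The fingers move at their own pace and stop on an object; FORCE is the grip in N (left out, the last holds). Time passes only in rows, so rows that repeat a pose let the fingers close. It gives the time, the measured TCP pose, the force and the opening at its end, in the units of the state.
- ctrl.get_obs(): the state, without advancing time (a new reading comes with each control period).
- ctrl.get_image(name): name is "side" or "top"; returns the picture (384x512x3 uint8, red, green, blue); there is no depth.
- ctrl.calibration(name): a dict with "fx", "fy", "cx", "cy" (pixels), "R" (3x3) and "t" (3): a world point X has camera coordinates R X + t. Camera axes: x right, y down, z forward; pixel columns grow to the right and rows downward; lengths in m; the calibration is good to about 2 mm. A picture is of the moment at which its call begins. calibration takes no time and is no camera call.
- ctrl.finish_job(): hands the job in, once; it reports no verdict.
Trained networks look in the newest picture that a camera, given by its name, has taken for a name from the list of things; names that differ only in an ending like _2 or _b are one class to them, and where a whole thing is asked for, a point or a joint stands for the part that bears it (a point fixed in the world has none). Each returns a list of dicts, best first, with "conf" (0 to 1); they miss things now and then, are a little off and sometimes report something else, mostly with a low value. They report only what shows in the picture. A call takes as long as a camera call.
- ctrl.boxes_of(camera, label): "rect" ([left, top, width, height] in pixels, round what is visible of it).
- ctrl.outline_of(camera, label): "mask" (384x512 bool, what is visible of it) and "rect" ([left, top, width, height] in pixels, round what is visible of it).
The state is a dict: "t": time; "q": joint angles; "dq": joint speeds; "effort": joint torques, N m; "tool_pos": TCP position; "tool_rot": TCP orientation; "contact_force": force on the tool from outside, world axes, zero at the start; "wrist_torque": the same for the moment, N m; "opening": finger opening in m.
Only numpy, scipy, OpenCV 4.12 (cv2) and the standard library are available. Lean on these libraries where they do the work, as an engineer would, in place of code of your own. Each camera call takes 0.05 s, during which the arm holds its last target. There are 200 camera calls.

### The job

The reed tester on the bench still shows the last reed's peak: swing the brass clamp nut's lever counter-clockwise all the way to its slack stop, then push the red pointer arm gently back (counter-clockwise, seen from above) along the dial until it rests on its zero stop, and then swing the clamp lever back clockwise until it is fully tight again. Never move the pointer while the clamp is tight, do not strain it against its stop, and leave the other things on the bench where they are.

Things in the scene. Friction and masses are not known exactly. Their poses are not given: they have to be found in the camera images.
- tester: Fixed flat green housing, 200 (own x) x 310 (own y) x 36 mm high; origin under its centre, on the bench, z up. Own +y half: white round dial, 164 mm wide, brass rim, face 40 mm above the bench. Own -y half: brass clamp nut on a 60 mm steel washer, top 40 mm above the bench. At own x 78, y -35 mm a brass reed seat, 26 mm wide, to 66 mm above the bench.
- pointer (a joint): Reading of the red pointer in rad: 0 = on its zero stop (steel pin, 10 mm thick, 20 mm high, 34 mm from the axis, by the red scale mark), growing clockwise from above to at most 4.2. The arm points at 135 degrees (from the tester's +x towards its +y) minus the reading. Stays where left; 1 to 2 N at the push point moves it.
- dial_axis (a point): Point on the pointer's vertical turning axis at the height of the dial's face (40 mm above the bench); tester's own x -15, y 72 mm.
- pointer_push (a point): Middle of the red pointer arm, 50 mm from its axis, 19 mm above the dial's face. The arm is a straight bar 11 mm wide from the black hub (30 mm wide, 33 mm high) to 66 mm from the axis; underside 8 mm, top 30 mm above the dial's face. x points outwards along the arm.
- clamp (a joint): Angle of the brass clamp nut in rad: 0 = fully tight (lever points to the tester's -x), growing counter-clockwise from above to 1.5 = slack stop (lever about to the tester's -y). Stays where left; 3 to 5 N at the push point moves it. Steel stop pins, 10 mm thick, 20 mm high, stand 26 mm from the axis just beyond each end of the swing.
- clamp_axis (a point): Point on the clamp nut's vertical turning axis at 40 mm above the bench; tester's own x 30, y -105 mm.
- clamp_push (a point): Middle of the clamp lever, 65 mm from its axis, 18 mm above clamp_axis. The lever is a brass bar 13 mm wide from the hex hub (40 mm across corners) to 80 mm from the axis; underside 8 mm, top 28 mm above clamp_axis; a black ball, 22 mm, at 84 mm. x points outwards along the lever.
- beeswax: Yellow beeswax block, 95 x 60 x 32 mm, loose on the bench; origin under its centre. Leave alone.
- reed_case: Red tin reed case with a hinged lid, closed, 72 x 122 x 38 mm, loose; origin under its centre. Leave alone.
- loupe: Chrome magnifying loupe lying flat, lens ring 80 mm wide, handle along own -x to 123 mm from the centre; origin under the lens. Leave alone.
- spool: Wooden thread spool standing, 60 mm wide, 70 mm high; origin under its centre. Leave alone.
- calliper: Nickel calliper lying flat, 190 mm long along own y, 9 mm thick, jaws to own +x; origin under the beam's middle. Leave alone.
- screwdriver: Screwdriver with dark wooden handle lying along own x, 180 mm long. Leave alone.

How it is judged:
On the way, in this order (a step that is already met when the one before it is completed fails the run):
1. the clamp nut is swung to its slack stop (1.3 rad or more) (value of joint clamp above 1.3 rad), for 0.2 s.
2. the pointer is home on its zero stop (within 0.07 rad) while the clamp is still slack (over 1.0 rad) (value of joint pointer below 0.07 rad and value of joint clamp above 1 rad), for 0.2 s.
3. the clamp nut is tight again (within 0.1 rad) (value of joint clamp below 0.1 rad), for 0.2 s.
At the end, for the whole second after the job is handed in: The pointer rests on its zero stop (reading below 0.07 rad), the clamp nut is tight (below 0.1 rad), and both are still (value of joint pointer below 0.07 rad and value of joint clamp below 0.1 rad and velocity of joint pointer between -0.05 and 0.05 rad/s and velocity of joint clamp between -0.05 and 0.05 rad/s); the robot touches nothing.
It fails at once if the pointer is moved (faster than 0.3 rad/s) while the clamp is tight (below 0.6 rad) (value of joint clamp below 0.6 rad and (velocity of joint pointer above 0.3 rad/s or velocity of joint pointer below -0.3 rad/s)).
It fails at once if the pointer arm is strained (pressed with more than 40 N) (contact force between the arm and pointer above 40 N).
It fails at once if a bystander is shifted by more than 30 mm (distance of any of beeswax, reed_case, loupe, spool, calliper, screwdriver from where it was at the start of the episode above 0.03 m).
It also fails if it takes over 72 s, if anything falls off the work surface, if the arm or the gripper's body presses on something with over 40 N, if the wrist force passes 120 N, or if a joint passes its speed limit or range.

## Working session

There is one attempt and no reset: what is moved stays moved. The work goes in short steps, Python scripts to look and compute and a shell command to move; the robot and the scene stay as the last step left them, time stands still between calls to the robot, and variables do not carry over. Pictures are saved under pics/ and viewed, about 8 in all and at most 12, crops included, and the job is handed in when it is done.

```bash
mkdir -p pics; python3 - <<'E'
from station import ctrl
import cv2,numpy as np
o=ctrl.get_obs();print(o['t'],o['tool_pos'],o['tool_rot'],ctrl.grip_point_offset)
for n in('top','side'):
    im=ctrl.get_image(n);cv2.imwrite(f'pics/{n}0.png',im[:,:,::-1])
    c=ctrl.calibration(n);print(n,c)
    for l in('tester','pointer','clamp','dial_axis'):
        try:print(l,[(b['rect'],round(b['conf'],2)) for b in ctrl.boxes_of(n,l)])
        except Exception as e:print(l,e)
E
```

```text
0.0 [0.2725204  0.56174463 0.23002946] [-0.70355484 -3.06107087  0.0031334 ] 0.0187
top {'fx': 490.7664261020707, 'fy': 490.7664261020707, 'cx': 254.83376049684398, 'cy': 184.1944297995227, 'R': array([[ 0.00489529, -0.99989007,  0.01399605],
       [-0.99033643, -0.00678746, -0.13851965],
       [ 0.13859941, -0.01318271, -0.99026078]]), 't': array([-0.01940143,  0.58805271,  1.31947664])}
tester [([179.1, 158.7, 117.2, 81.3], 0.61)]
pointer [([205.3, 181.1, 15.2, 28.8], 0.53), ([271.9, 176.1, 9.2, 40.2], 0.31)]
clamp [([269.0, 177.6, 14.0, 36.5], 0.8), ([76.3, 217.2, 25.8, 26.7], 0.71)]
dial_axis [([179.6, 154.2, 116.8, 83.3], 0.96)]
side {'fx': 419.84066422559357, 'fy': 419.84066422559357, 'cx': 255.07146264640903, 'cy': 193.75875182477066, 'R': array([[-0.99698068, -0.0766481 , -0.01243382],
       [-0.05146934,  0.77220553, -0.63328471],
       [ 0.05814154, -0.63073266, -0.77381902]]), 't': array([0.59649924, 0.09674679, 1.49549357])}
tester [([239.4, 180.0, 61.2, 82.2], 0.86), ([252.0, 221.2, 26.8, 12.1], 0.58)]
pointer [([253.8, 219.8, 26.0, 11.6], 0.57)]
clamp [([253.2, 183.4, 32.6, 12.7], 0.59)]
dial_axis [([240.1, 178.2, 58.4, 78.2], 0.6)]
```

View pics/top0.png

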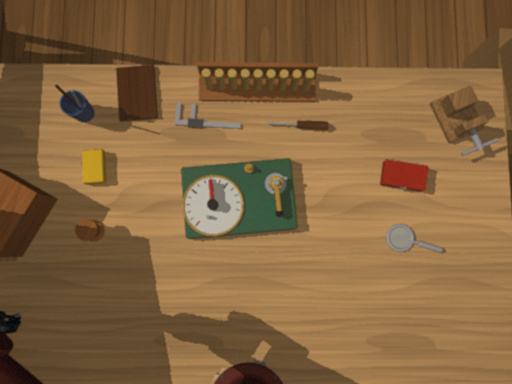

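View pics/side0.png

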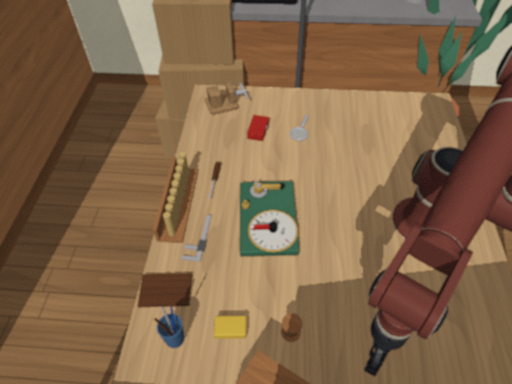

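The top view shows the tester with its dial centre at about (213,205) and the clamp at (276,183). The lever points down in the image (robot -x, tight), and the red pointer points up. I'll fit the tester pose next.

```bash
cat > h.py <<'E'
from station import ctrl
import cv2,numpy as np
from scipy.optimize import minimize
def proj(n,X):
    c=ctrl.calibration(n);P=np.asarray(X,float)@c['R'].T+c['t']
    return np.c_[c['fx']*P[:,0]/P[:,2]+c['cx'],c['fy']*P[:,1]/P[:,2]+c['cy']]
def w(p,L):
    L=np.atleast_2d(np.asarray(L,float));c,s=np.cos(p[2]),np.sin(p[2])
    return np.c_[p[0]+c*L[:,0]-s*L[:,1],p[1]+s*L[:,0]+c*L[:,1],L[:,2]]
box=[[a*.1,b*.155,z] for a in(-1,1) for b in(-1,1) for z in(0,.036)]
def ang(a): return np.array([np.cos(a),np.sin(a),0])
E
python3 - <<'E'
from h import *
ms={}
for n in('top','side'):
    ctrl.get_image(n);r=ctrl.outline_of(n,'tester')
    print(n,[(x['rect'],x['conf']) for x in r]);ms[n]=cv2.GaussianBlur(r[0]['mask'].astype(np.float32),(0,0),1)
def cost(p,names):
    s=0
    for n in names:
        h=cv2.convexHull((proj(n,w(p,box))*16).astype(np.float32))
        i=np.zeros((384,512),np.uint8);cv2.fillConvexPoly(i,np.round(h).astype(np.int32),255,cv2.LINE_AA,4)
        s+=np.abs(cv2.GaussianBlur(i/255.,(0,0),1)-ms[n]).sum()/ms[n].sum()
    return s
for names in(['top'],['side'],['top','side']):
    best=min((minimize(cost,[.62,.02,y],args=(names,),method='Nelder-Mead',options=dict(initial_simplex=[[.6,0,y],[.64,0,y],[.6,.04,y],[.6,0,y+.1]])) for y in(-.1,0,.1)),key=lambda r:r.fun)
    print(names,best.x,best.fun)
p=best.x;np.save('p.npy',p)
im=cv2.resize(cv2.imread('pics/top0.png')[140:260,160:310],None,fx=5,fy=5,interpolation=cv2.INTER_CUBIC)
def mark(X,col):
    for u,v in proj('top',w(p,X)): cv2.circle(im,(int((u-160+.5)*5),int((v-140+.5)*5)),4,col,-1)
mark([b for b in box if b[2]>0],(255,255,0));mark([[-.015,.072,.073]],(255,0,0));mark([[.03,-.105,.068],[-.035,-.105,.068],[-.054,-.105,.068]],(255,0,255));mark([[.078,-.035,.066]],(0,255,0))
cv2.imwrite('pics/c1.png',im)
print(w(p,[[-.015,.072,.059],[.03,-.105,.058]]))
E
```

```text
top [([179.9, 158.5, 116.4, 82.4], 0.87)]
side [([241.2, 176.3, 58.4, 83.2], 0.96)]
['top'] [0.55080385 0.03017198 0.09536354] 0.029294788325179195
['side'] [0.55220667 0.02402198 0.10151136] 0.07019475226215872
['top', 'side'] [0.5513371  0.02971399 0.09014328] 0.1059119779397572
[[ 0.52991647  0.10007134  0.059     ]
 [ 0.59066753 -0.07215905  0.058     ]]
```

View pics/c1.png

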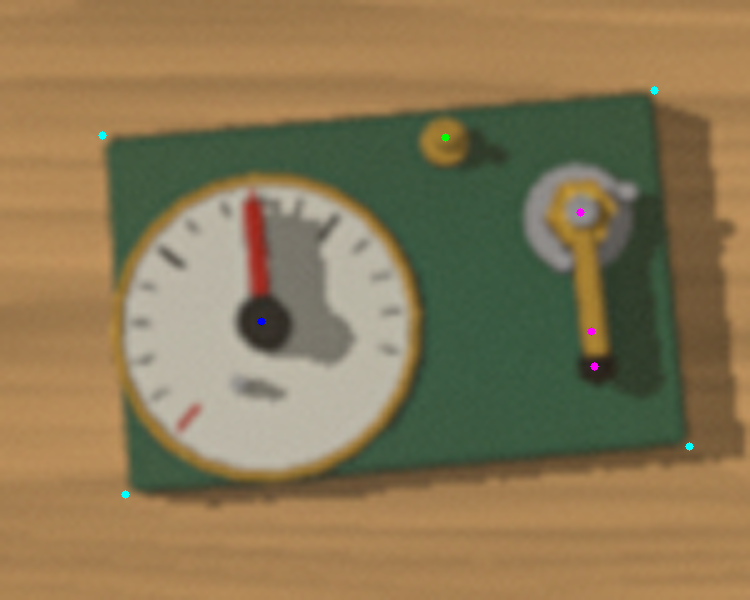

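The fit holds against the features: hub, ball, seat and corners are all within about 2 mm. The pointer lies at about tester +x, a reading of about 2.35. I'll push with shut fingers, using the tool ±x face and turning along with the lever.

```bash
cat >> h.py <<'E'
from scipy.spatial.transform import Rotation as Ro
p=np.array([.551,.029,.097])
DA=w(p,[-.015,.072,0])[0];CA=w(p,[.03,-.105,0])[0]
def rows(wps,tag=''):
    """wps: (x,y,z, world angle of tool x)"""
    o=ctrl.get_obs();R=Ro.from_rotvec(o['tool_rot']).as_matrix();a0=np.arctan2(R[1,0],R[0,0])
    print('t',round(o['t'],2),'pos',o['tool_pos'].round(4),'a0',round(a0,3))
    print(tag,[[255,*[int(v) if abs(v)>30 else round(float(v),1) for v in R.T@(np.array(q[:3])-o['tool_pos'])*1000],round(float(-((q[3]-a0+np.pi)%(2*np.pi)-np.pi)),2)] for q in wps])
def push(ax,r,th,off,sgn,face,z):
    """pusher centre for bar at world angle th; sgn +1 pushes ccw; off = bar half width+pusher half+gap; face +1: tool +x leads"""
    d=ang(th);t=sgn*np.array([-d[1],d[0],0]);c=ax+r*d-off*t
    return (c[0],c[1],z,np.arctan2(t[1],t[0])+(0 if face>0 else np.pi))
E
python3 - <<'E'
from h import *
th=np.pi+p[2]
rows([push(CA,.058,th,.0275,1,-1,z) for z in(.23,.05)])
E
```

```text
t 0.7 pos [0.2729 0.5623 0.2313] a0 2.69
 [[255, -499, -439, 1.3, 1.02], [255, -499, -439, 181, 1.02]]
```

```bash
python3 -m creep '[[255,-250,-220,0,0.5],[255,-250,-220,0,0.5],[255,-250,-220,0,0.5],[255,-250,-220,0,0.5],[255,-250,-220,0,0.5],[255,-250,-220,0,0.5],[255,-250,-220,0,0.5],[255,-250,-220,0,0.5],[255,-499,-439,0,1.02],[255,-499,-439,0,1.02],[255,-499,-439,0,1.02],[255,-499,-439,0,1.02]]' 40
python3 - <<'E'
from h import *
th=np.pi+p[2]
rows([push(CA,.058,th,.0275,1,-1,z) for z in(.23,.05)])
E
```

```text
t: 1.7
tool_pos: [0.4667, 0.0995, 0.2317]
tool_rot: [2.092, 2.342, 0.002]
contact_force: [0.4, 0.3, -0.2]
opening: 0.0001
t 1.7 pos [0.4667 0.0995 0.2317] a0 1.684
 [[255, -156, 46, 1.8, 0.02], [255, -156, 46, 181, 0.02]]
```

```bash
python3 -m creep '[[255,-156,46,0,0.02],[255,-156,46,0,0.02],[255,-156,46,0,0.02],[255,-156,46,0,0.02],[255,-156,46,0,0.02],[255,-156,46,40,0.02],[255,-156,46,80,0.02],[255,-156,46,110,0.02],[255,-156,46,110,0.02]]'
python3 - <<'E'
from h import *
th=np.pi+p[2]
rows([push(CA,.058,th,.0275,1,-1,z) for z in(.05,)])
im=ctrl.get_image('side');a=cv2.resize(im[150:270,220:320],None,fx=4,fy=4,interpolation=cv2.INTER_CUBIC)
b=cv2.resize(ctrl.get_image('top')[140:260,180:310],None,fx=4,fy=4,interpolation=cv2.INTER_CUBIC)[:,120:]
cv2.imwrite('pics/c2.png',np.hstack([a,b])[:,:,::-1])
E
```

```text
t: 2.45
tool_pos: [0.5252, -0.0467, 0.1136]
tool_rot: [-2.101, -2.319, 0.01]
contact_force: [-1.4, -0.2, -1.0]
opening: -0.0002
t 2.45 pos [ 0.5252 -0.0467  0.1136] a0 1.67
 [[255, -5.0, 5.8, 63, 0.0]]
```

View pics/c2.png

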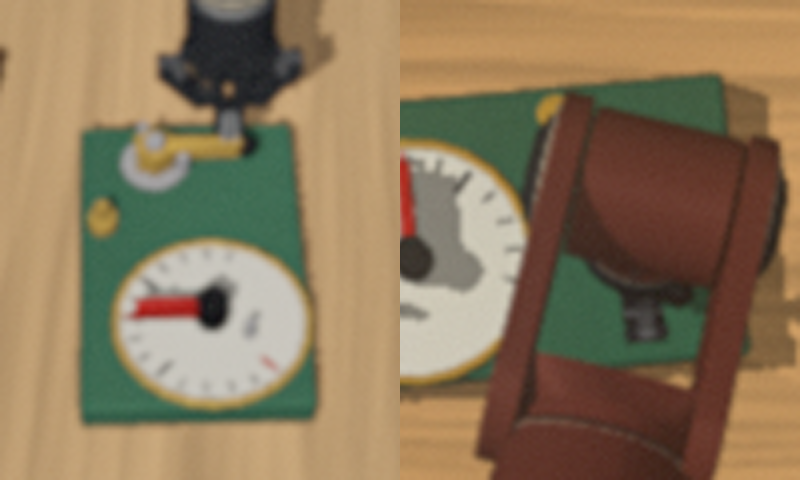

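The side view shows the shut fingers above the lever's +y side, and the lever and pointer have not moved. Next I'll descend.

```bash
python3 -m creep '[[255,-3,6,0,0],[255,-3,6,20,0],[255,-3,6,40,0],[255,-3,6,55,0],[255,-3,6,62,0],[255,-3,6,62,0],[255,-3,6,62,0]]'
python3 - <<'E'
from h import *
th=np.pi+p[2]
rows([push(CA,.058,th+a,.0175,1,-1,.05) for a in np.arange(0,.721,.06)])
E
```

```text
t: 3.13
tool_pos: [0.5383, -0.0506, 0.0613]
tool_rot: [2.107, 2.327, 0.002]
contact_force: [0.1, -0.3, 0.7]
opening: 0.0
t 3.13 pos [ 0.5383 -0.0506  0.0613] a0 1.67
 [[255, -9.5, -7.7, 11.3, 0.0], [255, -13.0, -8.7, 11.3, -0.06], [255, -16.5, -9.4, 11.3, -0.12], [255, -20.1, -10.0, 11.3, -0.18], [255, -23.8, -10.3, 11.3, -0.24], [255, -27.4, -10.4, 11.3, -0.3], [255, -31, -10.2, 11.3, -0.36], [255, -34, -9.9, 11.3, -0.42], [255, -38, -9.3, 11.3, -0.48], [255, -41, -8.6, 11.3, -0.54], [255, -45, -7.6, 11.3, -0.6], [255, -48, -6.4, 11.4, -0.66], [255, -52, -5.0, 11.4, -0.72]]
```

```bash
python3 -m creep '[[255,0,-8,5,0],[255,0,-8,10,0],[255,-5,-8,10,0],[255,-9,-8,10,0],[255,-13,-9,10,-0.06],[255,-17,-9.5,10,-0.12],[255,-20,-10,10,-0.18],[255,-24,-10,10,-0.24],[255,-27,-10,10,-0.3],[255,-31,-10,10,-0.36],[255,-31,-10,10,-0.36]]'
python3 - <<'E'
from h import *
th=np.pi+p[2]
rows([push(CA,.058,th+a,.0175,1,-1,.05) for a in np.arange(.36,1.1,.06)])
E
```

```text
t: 4.05
tool_pos: [0.5295, -0.0825, 0.0494]
tool_rot: [-1.657, -2.668, -0.0]
contact_force: [-1.4, 1.0, 0.9]
opening: 0.0003
t 4.05 pos [ 0.5295 -0.0825  0.0494] a0 2.03
 [[255, -0.8, 1.6, -0.6, 0.0], [255, -4.3, 0.6, -0.7, -0.06], [255, -7.9, -0.1, -0.7, -0.12], [255, -11.5, -0.7, -0.7, -0.18], [255, -15.1, -1.0, -0.7, -0.24], [255, -18.7, -1.1, -0.7, -0.3], [255, -22.3, -0.9, -0.7, -0.36], [255, -26.0, -0.6, -0.7, -0.42], [255, -29.6, -0.0, -0.7, -0.48], [255, -33, 0.7, -0.7, -0.54], [255, -36, 1.7, -0.7, -0.6], [255, -40, 2.9, -0.7, -0.66], [255, -43, 4.3, -0.7, -0.72]]
```

```bash
python3 -m creep '[[255,-4,0.5,0,-0.06],[255,-8,0,0,-0.12],[255,-11.5,-0.7,0,-0.18],[255,-15,-1,0,-0.24],[255,-18.7,-1.1,0,-0.3],[255,-22.3,-1,0,-0.36],[255,-26,-0.6,0,-0.42],[255,-29.6,0,0,-0.48],[255,-33,0.7,0,-0.54],[255,-36.5,1.7,0,-0.6],[255,-40,3,0,-0.66],[255,-43,4.3,0,-0.72]]'
python3 - <<'E'
from h import *
th=np.pi+p[2]
im=ctrl.get_image('side');a=cv2.resize(im[160:260,220:320],None,fx=5,fy=5,interpolation=cv2.INTER_CUBIC)
cv2.imwrite('pics/c3.png',a[:,:,::-1])
rows([push(CA,.058,th+a,.0175,1,-1,.05) for a in np.arange(1.08,1.57,.06)])
E
```

```text
t: 5.05
tool_pos: [0.5516, -0.1192, 0.0489]
tool_rot: [-0.609, -3.079, 0.001]
contact_force: [-4.3, 0.0, 2.2]
opening: -0.0001
t 5.1 pos [ 0.5521 -0.1195  0.049 ] a0 2.753
 [[255, -0.4, 0.3, -1.0, 0.0], [255, -3.9, -0.7, -1.0, -0.06], [255, -7.5, -1.5, -1.0, -0.12], [255, -11.1, -2.0, -1.0, -0.18], [255, -14.7, -2.3, -1.0, -0.24], [255, -18.3, -2.4, -1.0, -0.3], [255, -21.9, -2.3, -1.0, -0.36], [255, -25.6, -2.0, -1.0, -0.42], [255, -29.1, -1.4, -1.0, -0.48]]
```

View pics/c3.png

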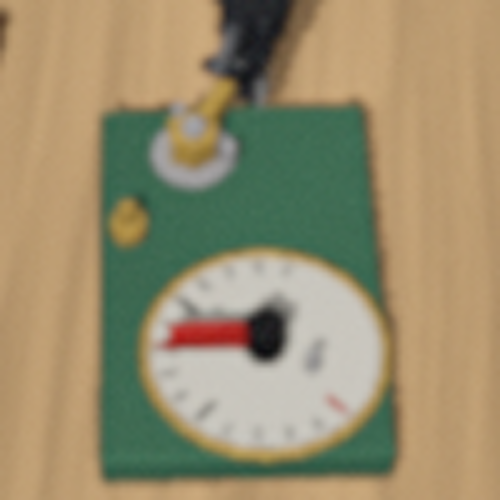

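The lever has swung round with the fingers, to about 60°, with the hub at (193,128) in the crop. The pointer has not moved. I'll go on to the stop.

```bash
python3 -m creep '[[255,-4,-0.7,0,-0.06],[255,-7.5,-1.5,0,-0.12],[255,-11,-2,0,-0.18],[255,-14.7,-2.3,0,-0.24],[255,-18,-2.4,0,-0.3],[255,-20,-2.4,0,-0.33],[255,-21.5,-2.3,0,-0.36],[255,-22.5,-2.3,0,-0.38],[255,-22.5,-2.3,0,-0.38]]'
python3 - <<'E'
from h import *
th=np.pi+p[2]
rows([push(CA,.058,th+a,.0175,1,-1,.05) for a in (1.4,1.45,1.5,1.53,1.56)])
E
```

```text
t: 5.85
tool_pos: [0.572, -0.1301, 0.0489]
tool_rot: [-0.021, -3.14, 0.001]
contact_force: [-4.3, -2.5, -0.7]
opening: 0.0
t 5.85 pos [ 0.572  -0.1301  0.0489] a0 3.128
 [[255, 2.8, 0.9, -1.1, 0.06], [255, -0.1, -0.0, -1.1, 0.01], [255, -3.0, -0.9, -1.1, -0.04], [255, -4.8, -1.3, -1.1, -0.07], [255, -6.6, -1.7, -1.1, -0.1]]
```

```bash
python3 -m creep '[[255,-1,-0.3,0,-0.02],[255,-2,-0.6,0,-0.03],[255,-3,-0.9,0,-0.04],[255,-3,-0.9,0,-0.04]]'; python3 -m creep '[[255,-1,0,0,0],[255,-1.5,0,0,0],[255,-1.5,0,0,0]]'
python3 - <<'E'
from h import *
im=ctrl.get_image('side');a=cv2.resize(im[160:260,220:320],None,fx=5,fy=5,interpolation=cv2.INTER_CUBIC)
cv2.imwrite('pics/c4.png',a[:,:,::-1])
E
```

```text
t: 6.18
tool_pos: [0.5756, -0.1305, 0.0491]
tool_rot: [0.045, -3.141, 0.0]
contact_force: [-4.5, -3.0, -2.1]
opening: -0.0004
t: 6.43
tool_pos: [0.5764, -0.1304, 0.0491]
tool_rot: [0.044, -3.139, 0.0]
contact_force: [-6.4, -3.8, 0.1]
opening: 0.0001
```

View pics/c4.png

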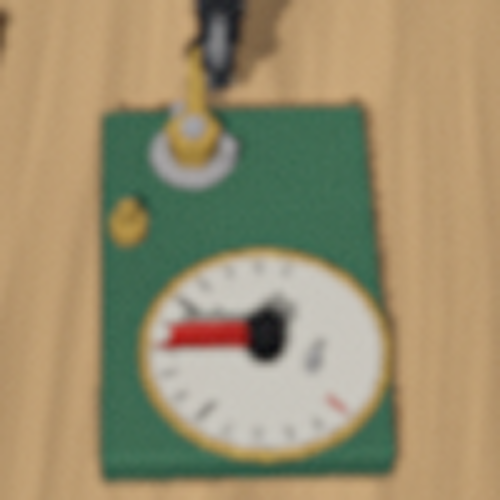

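The lever now points along the tester's -y, about 1.5 rad. One small push more will confirm the stop by force.

```bash
python3 -m creep '[[255,-1,0,0,0],[255,-1.5,0,0,0],[255,-1.5,0,0,0]]'
```

```text
t: 6.73
tool_pos: [0.5764, -0.1304, 0.0491]
tool_rot: [0.045, -3.135, -0.0]
contact_force: [-11.9, -2.2, 4.5]
opening: -0.0002
```

Force rose with no motion, so the clamp is on its slack stop. Next I'll measure the pointer's angle and plan the transfer.

```bash
python3 -m creep '[[255,8,0,0,0],[255,16,0,0,0],[255,16,0,-30,0],[255,16,0,-60,0],[255,16,0,-80,0],[255,16,0,-80,0],[255,16,0,-80,0]]'
python3 - <<'E'
from h import *
from scipy.optimize import minimize_scalar
im=cv2.imread('pics/top0.png').astype(int)
m=(im[:,:,2]-im[:,:,1]>90)&(im[:,:,2]-im[:,:,0]>90);m[:175]=0;m[206:]=0;m[:,:195]=0;m[:,232:]=0
v,u=np.nonzero(m);c=np.array([u.mean(),v.mean()]);print(len(u),c)
f=lambda a:np.hypot(*(proj('top',[DA+np.array([0,0,.07])+.0405*ang(a)])[0]-c))
r=minimize_scalar(f,bounds=(-.5,.8),method='bounded');print('pointer world ang',r.x,r.fun,'reading',3*np.pi/4-(r.x-p[2]))
th=r.x
rows([push(DA,.052,th,.0165+.012,1,1,z) for z in(.129,.054)])
E
```

```text
t: 7.32
tool_pos: [0.5644, -0.1309, 0.1319]
tool_rot: [-0.044, 3.135, -0.002]
contact_force: [-0.1, 1.0, 0.2]
opening: -0.0002
41 [210.73170732 188.73170732]
pointer world ang 0.1071080871769935 0.5628727431333344 reading 2.3460864030153514
t 7.32 pos [ 0.5644 -0.1309  0.1319] a0 -3.113
 [[255, -25.3, 206, 2.8, 1.49], [255, -24.8, 206, 77, 1.49]]
```

```bash
python3 -m creep '[[255,-25,206,0,1.49],[255,-25,206,0,1.49],[255,-25,206,0,1.49],[255,-25,206,0,1.49],[255,-25,206,0,1.49],[255,-25,206,0,1.49],[255,-25,206,0,1.49],[255,-25,206,0,1.49],[255,-25,206,0,1.49],[255,-25,206,0,1.49],[255,-25,206,0,1.49],[255,-25,206,0,1.49]]'; python3 -m creep '[[255,0,0,0,0.06],[255,0,0,0,0.06],[255,0,0,0,0.06]]'
python3 - <<'E'
from h import *
rows([push(DA,.052,.107,.0285,1,1,z) for z in(.129,.054)])
im=ctrl.get_image('side');a=cv2.resize(im[160:260,220:320],None,fx=5,fy=5,interpolation=cv2.INTER_CUBIC)
cv2.imwrite('pics/c5.png',a[:,:,::-1])
E
```

```text
t: 8.32
tool_pos: [0.5809, 0.0763, 0.1274]
tool_rot: [-2.062, -2.367, 0.001]
contact_force: [0.4, -0.7, -0.2]
opening: -0.0003
t: 8.57
tool_pos: [0.5811, 0.0761, 0.1279]
tool_rot: [-2.124, -2.313, 0.001]
contact_force: [0.8, -1.2, -0.3]
opening: 0.0001
t 8.57 pos [0.5811 0.0761 0.1279] a0 1.656
 [[255, 0.1, 2.8, -1.1, -0.02], [255, 0.1, 2.9, 73, -0.02]]
```

View pics/c5.png

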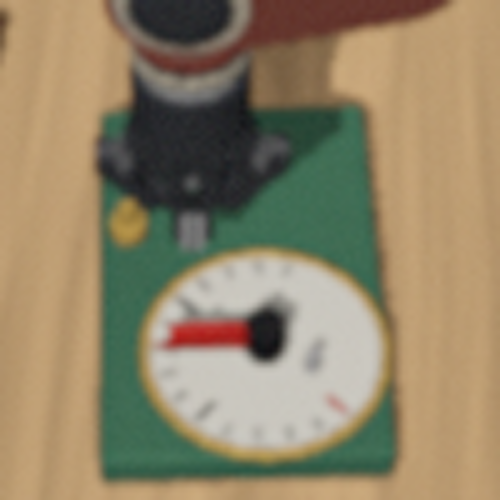

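The fingers are above the dial at about (193,230), on the +x (clockwise) side of the pointer, and the pointer has not moved. I'll descend here.

```bash
python3 -m creep '[[255,0,3,20,0],[255,0,3,40,0],[255,0,3,60,0],[255,0,3,70,0],[255,0,3,73,0],[255,0,3,73,0],[255,0,3,73,0]]'
python3 - <<'E'
from h import *
rows([push(DA,.052,.107+a,.0165,1,1,.054) for a in np.arange(-.1,.51,.06)])
E
```

```text
t: 9.2
tool_pos: [0.5855, 0.0761, 0.0571]
tool_rot: [2.126, 2.312, 0.001]
contact_force: [0.5, 0.4, 0.6]
opening: -0.0001
t 9.2 pos [0.5855 0.0761 0.0571] a0 1.655
 [[255, 7.3, -3.6, 3.1, 0.08], [255, 10.4, -2.5, 3.1, 0.02], [255, 13.5, -1.6, 3.1, -0.04], [255, 16.7, -0.8, 3.1, -0.1], [255, 19.9, -0.2, 3.1, -0.16], [255, 23.1, 0.1, 3.1, -0.22], [255, 26.4, 0.3, 3.1, -0.28], [255, 29.7, 0.3, 3.1, -0.34], [255, 32, 0.1, 3.1, -0.4], [255, 36, -0.3, 3.1, -0.46], [255, 39, -0.9, 3.1, -0.52]]
```

```bash
python3 -m creep '[[255,4,-3,2,0.03],[255,7.3,-3,2,0.03],[255,10.4,-2.5,2,0.02],[255,13.5,-1.6,2,-0.04],[255,16.7,-0.8,2,-0.1],[255,20,-0.2,2,-0.16],[255,23,0.1,2,-0.22],[255,26.4,0.3,2,-0.28],[255,29.7,0.3,2,-0.34],[255,33,0.1,2,-0.4],[255,36,-0.3,2,-0.46],[255,39,-0.9,2,-0.52]]'
python3 - <<'E'
from h import *
rows([push(DA,.052,.107+a,.0165,1,1,.054) for a in np.arange(.5,1.23,.06)])
E
```

```text
t: 10.2
tool_pos: [0.5819, 0.115, 0.0556]
tool_rot: [1.453, 2.782, 0.001]
contact_force: [1.4, -0.5, -0.6]
opening: 0.0
t 10.2 pos [0.5819 0.115  0.0556] a0 2.179
 [[255, 0.6, -0.4, 1.6, 0.0], [255, 3.8, 0.5, 1.6, -0.06], [255, 7.0, 1.2, 1.5, -0.12], [255, 10.2, 1.8, 1.5, -0.18], [255, 13.4, 2.1, 1.5, -0.24], [255, 16.7, 2.2, 1.5, -0.3], [255, 20.0, 2.1, 1.5, -0.36], [255, 23.3, 1.9, 1.5, -0.42], [255, 26.5, 1.4, 1.5, -0.48], [255, 29.7, 0.8, 1.5, -0.54], [255, 32, -0.1, 1.5, -0.6], [255, 35, -1.1, 1.5, -0.66], [255, 39, -2.3, 1.5, -0.72]]
```

```bash
python3 -m creep '[[255,3.8,0.5,0,-0.06],[255,7,1.2,0,-0.12],[255,10.2,1.8,0,-0.18],[255,13.4,2.1,0,-0.24],[255,16.7,2.2,0,-0.3],[255,20,2.1,0,-0.36],[255,23.3,1.9,0,-0.42],[255,26.5,1.4,0,-0.48],[255,29.7,0.8,0,-0.54],[255,32.5,-0.1,0,-0.6],[255,35.5,-1.1,0,-0.66],[255,38.6,-2.3,0,-0.72]]'
python3 - <<'E'
from h import *
rows([push(DA,.052,.107+a,.0165,1,1,.054) for a in np.arange(1.22,1.95,.06)])
im=ctrl.get_image('side');a=cv2.resize(im[160:260,220:320],None,fx=5,fy=5,interpolation=cv2.INTER_CUBIC)
cv2.imwrite('pics/c6.png',a[:,:,::-1])
E
```

```text
t: 11.2
tool_pos: [0.5581, 0.1454, 0.0556]
tool_rot: [0.38, 3.115, -0.0]
contact_force: [1.5, -1.9, 1.3]
opening: -0.0
t 11.2 pos [0.5581 0.1454 0.0556] a0 2.899
 [[255, 0.5, 0.2, 1.6, 0.0], [255, 3.7, 1.1, 1.6, -0.06], [255, 6.8, 1.8, 1.6, -0.12], [255, 10.1, 2.3, 1.6, -0.18], [255, 13.3, 2.6, 1.6, -0.24], [255, 16.6, 2.8, 1.6, -0.3], [255, 19.9, 2.7, 1.6, -0.36], [255, 23.1, 2.4, 1.5, -0.42], [255, 26.4, 2.0, 1.5, -0.48], [255, 29.6, 1.3, 1.5, -0.54], [255, 32, 0.5, 1.5, -0.6], [255, 35, -0.6, 1.5, -0.66], [255, 38, -1.8, 1.5, -0.72]]
```

View pics/c6.png

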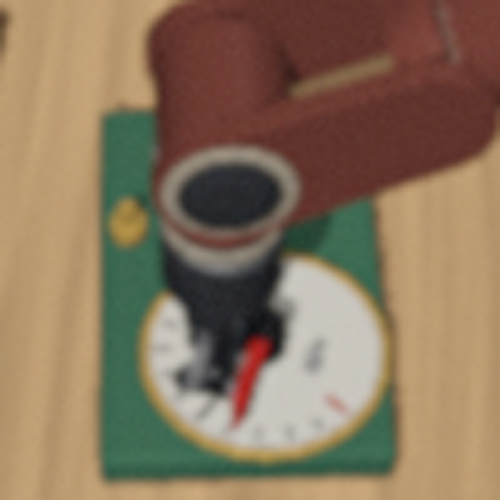

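The pointer is following the fingers: it now points down-left to about (240,415), while the red zero mark is at (338,403). I'll continue along the arc.

```bash
python3 -m creep '[[255,3.7,1.1,0,-0.06],[255,6.8,1.8,0,-0.12],[255,10,2.3,0,-0.18],[255,13.3,2.6,0,-0.24],[255,16.6,2.8,0,-0.3],[255,20,2.7,0,-0.36],[255,23,2.4,0,-0.42],[255,26.4,2,0,-0.48],[255,29.6,1.3,0,-0.54],[255,32.7,0.5,0,-0.6],[255,35.5,-0.6,0,-0.66],[255,38.5,-1.8,0,-0.72]]'
python3 - <<'E'
from h import *
rows([push(DA,.052,.107+a,.0165,1,1,.054) for a in (1.94,1.99,2.04,2.09,2.14,2.18,2.22,2.25,2.28,2.31,2.35)])
E
```

```text
t: 12.25
tool_pos: [0.5204, 0.1533, 0.0556]
tool_rot: [-0.739, 3.05, -0.001]
contact_force: [2.0, -0.3, 0.5]
opening: 0.0004
t 12.25 pos [0.5204 0.1533 0.0556] a0 -2.666
 [[255, 0.6, -0.0, 1.6, -0.0], [255, 3.2, 0.7, 1.6, -0.05], [255, 5.8, 1.4, 1.6, -0.1], [255, 8.5, 1.9, 1.6, -0.15], [255, 11.2, 2.2, 1.6, -0.2], [255, 13.4, 2.4, 1.5, -0.24], [255, 15.6, 2.5, 1.5, -0.28], [255, 17.2, 2.5, 1.5, -0.31], [255, 18.9, 2.5, 1.5, -0.34], [255, 20.5, 2.4, 1.5, -0.37], [255, 22.7, 2.2, 1.5, -0.41]]
```

```bash
python3 -m creep '[[255,3.2,0.7,0,-0.05],[255,5.8,1.4,0,-0.1],[255,8.5,1.9,0,-0.15],[255,11.2,2.2,0,-0.2],[255,13.4,2.4,0,-0.24],[255,14.5,2.5,0,-0.26],[255,15.6,2.5,0,-0.28],[255,16.5,2.5,0,-0.3],[255,16.5,2.5,0,-0.3],[255,16.5,2.5,0,-0.3]]'
python3 - <<'E'
from h import *
rows([push(DA,.052,.107+a,.0165,1,1,.054) for a in (2.22,2.25,2.28,2.31,2.35)])
E
```

```text
t: 13.08
tool_pos: [0.5034, 0.1479, 0.0545]
tool_rot: [-1.183, 2.91, 0.0]
contact_force: [0.9, 0.2, 0.4]
opening: 0.0
t 13.08 pos [0.5034 0.1479 0.0545] a0 -2.369
 [[255, -1.8, -1.0, 0.5, 0.02], [255, -0.2, -0.5, 0.5, -0.01], [255, 1.4, -0.1, 0.5, -0.04], [255, 3.0, 0.3, 0.5, -0.07], [255, 5.1, 0.8, 0.5, -0.11]]
```

Now small steps, watching the force.

```bash
for i in 1; do python3 -m creep '[[255,0.7,0,0,-0.02],[255,1.4,0,0,-0.04],[255,1.4,0,0,-0.04]]'; python3 -m creep '[[255,0.5,0.1,0,-0.01],[255,1,0.2,0,-0.02],[255,1,0.2,0,-0.02]]'; done
```

```text
t: 13.33
tool_pos: [0.502, 0.1468, 0.0542]
tool_rot: [1.243, -2.885, -0.0]
contact_force: [0.4, 1.3, 0.9]
opening: -0.0002
t: 13.58
tool_pos: [0.5012, 0.1462, 0.0542]
tool_rot: [1.271, -2.873, -0.001]
contact_force: [2.2, 1.0, 0.9]
opening: -0.0001
```

```bash
python3 -m creep '[[255,0.5,0.1,0,-0.01],[255,1,0.2,0,-0.02],[255,1,0.2,0,-0.02]]'; python3 -m creep '[[255,0.5,0.1,0,-0.01],[255,0.8,0.2,0,-0.02],[255,0.8,0.2,0,-0.02]]'
python3 - <<'E'
from h import *
rows([push(DA,.052,.107+a,.0165,1,1,.054) for a in (2.31,2.35)])
im=ctrl.get_image('side');a=cv2.resize(im[200:260,240:310],None,fx=8,fy=8,interpolation=cv2.INTER_CUBIC)
cv2.imwrite('pics/c7.png',a[:,:,::-1])
E
```

```text
t: 13.83
tool_pos: [0.5009, 0.1462, 0.0543]
tool_rot: [-1.3, 2.858, 0.001]
contact_force: [2.3, 4.4, -0.5]
opening: 0.0004
t: 14.08
tool_pos: [0.5006, 0.1462, 0.0544]
tool_rot: [-1.327, 2.844, 0.002]
contact_force: [3.4, 7.2, -2.4]
opening: -0.0001
t 14.08 pos [0.5006 0.1462 0.0544] a0 -2.268
 [[255, -0.2, -0.5, 0.4, 0.03], [255, 1.9, 0.2, 0.4, -0.01]]
```

View pics/c7.png

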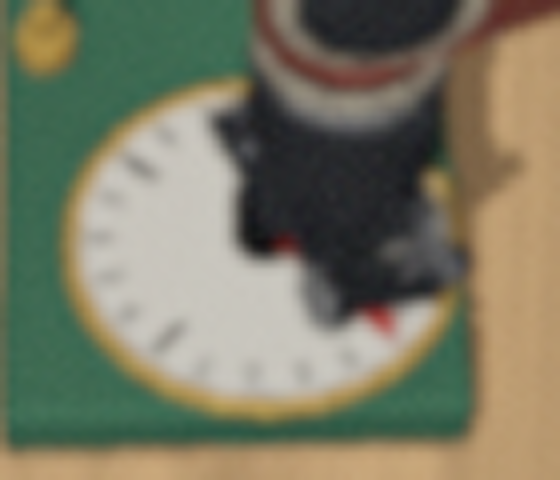

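The pointer tip is over the red zero mark at about (383,322). Force rose from 2 to 8 N with no motion, so it is on the stop. I'll back off, lift and check.

```bash
python3 -m creep '[[255,-4,0,0,0],[255,-10,0,0,0],[255,-14,0,0,0],[255,-14,0,-30,0],[255,-14,0,-60,0],[255,-14,0,-80,0],[255,-14,0,-80,0],[255,-14,0,-80,0]]'
python3 - <<'E'
from h import *
th=np.pi+p[2]+1.5
rows([push(CA,.058,th,.0175+.012,-1,1,z) for z in(.135,.05)])
E
```

```text
t: 14.8
tool_pos: [0.5101, 0.1559, 0.1358]
tool_rot: [-1.327, 2.845, -0.002]
contact_force: [1.1, 0.2, -0.6]
opening: -0.0002
t 14.8 pos [0.5101 0.1559 0.1358] a0 -2.269
 [[255, 146, -269, 1.2, 0.85], [255, 147, -269, 86, 0.85]]
```

```bash
python3 -m creep '[[255,146,-269,0,0.85],[255,146,-269,0,0.85],[255,146,-269,0,0.85],[255,146,-269,0,0.85],[255,146,-269,0,0.85],[255,146,-269,0,0.85],[255,146,-269,0,0.85],[255,146,-269,0,0.85],[255,146,-269,0,0.85],[255,146,-269,0,0.85],[255,146,-269,0,0.85],[255,146,-269,0,0.85]]'
python3 - <<'E'
from h import *
th=np.pi+p[2]+1.5
rows([push(CA,.058,th,.0175+.012,-1,1,z) for z in(.135,.05)])
im=ctrl.get_image('side');a=cv2.resize(im[160:260,220:320],None,fx=5,fy=5,interpolation=cv2.INTER_CUBIC)
cv2.imwrite('pics/c8.png',a[:,:,::-1])
E
```

```text
t: 15.8
tool_pos: [0.6204, -0.1271, 0.1334]
tool_rot: [0.039, -3.14, -0.001]
contact_force: [-0.0, 0.2, 0.3]
opening: -0.0003
t 15.8 pos [ 0.6204 -0.1271  0.1334] a0 -3.117
 [[255, -1.6, -2.8, -1.6, -0.0], [255, -1.7, -2.8, 83, -0.0]]
```

View pics/c8.png

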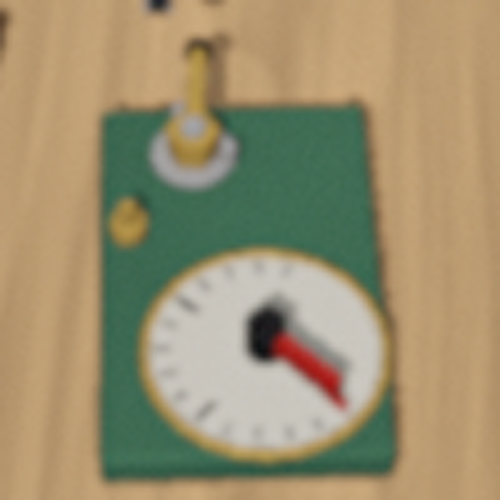

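The pointer rests over the zero mark with its tip at (343,405), the lever is still slack, and the fingers are on the lever's far side. I'll descend and swing it tight.

```bash
python3 -m creep '[[255,-2,-3,25,0],[255,-2,-3,50,0],[255,-2,-3,70,0],[255,-2,-3,82,0],[255,-2,-3,82,0],[255,-2,-3,82,0]]'
python3 - <<'E'
from h import *
th=np.pi+p[2]
rows([push(CA,.058,th+a,.0175,-1,1,.05) for a in np.arange(1.52,.79,-.08)])
E
```

```text
t: 16.35
tool_pos: [0.6229, -0.1311, 0.0521]
tool_rot: [0.038, -3.141, -0.0]
contact_force: [0.2, -0.8, -1.2]
opening: -0.0001
t 16.35 pos [ 0.6229 -0.1311  0.0521] a0 -3.118
 [[255, 11.7, 1.6, 2.1, -0.02], [255, 16.4, 0.3, 2.1, 0.06], [255, 21.1, -0.6, 2.1, 0.14], [255, 25.9, -1.2, 2.1, 0.22], [255, 30, -1.4, 2.2, 0.3], [255, 35, -1.2, 2.2, 0.38], [255, 40, -0.6, 2.2, 0.46], [255, 45, 0.4, 2.2, 0.54], [255, 49, 1.8, 2.2, 0.62], [255, 54, 3.5, 2.2, 0.7]]
```

```bash
python3 -m creep '[[255,4,1,2,0],[255,8,1,2,0],[255,12,1,2,0],[255,16.4,0.3,2,0.06],[255,21,-0.6,2,0.14],[255,26,-1.2,2,0.22],[255,30.5,-1.4,2,0.3],[255,35.5,-1.2,2,0.38],[255,40,-0.6,2,0.46],[255,45,0.4,2,0.54],[255,49.5,1.8,2,0.62],[255,54,3.5,2,0.7]]'
python3 - <<'E'
from h import *
th=np.pi+p[2]
rows([push(CA,.058,th+a,.0175,-1,1,.05) for a in (.8,.72,.64,.56,.48,.4,.32,.24,.18,.12,.09,.06,.03,0)])
E
```

```text
t: 17.35
tool_pos: [0.5704, -0.1308, 0.0519]
tool_rot: [1.048, 2.956, -0.001]
contact_force: [2.3, -2.6, -2.5]
opening: 0.0001
t 17.35 pos [ 0.5704 -0.1308  0.0519] a0 2.46
 [[255, 2.7, 0.3, 1.9, -0.01], [255, 7.4, -0.9, 1.9, 0.07], [255, 12.2, -1.8, 1.8, 0.15], [255, 17.0, -2.3, 1.8, 0.23], [255, 21.8, -2.4, 1.8, 0.31], [255, 26.7, -2.1, 1.8, 0.39], [255, 31, -1.4, 1.7, 0.47], [255, 36, -0.4, 1.7, 0.55], [255, 39, 0.7, 1.7, 0.61], [255, 43, 1.9, 1.7, 0.67], [255, 44, 2.6, 1.7, 0.7], [255, 46, 3.4, 1.7, 0.73], [255, 48, 4.2, 1.7, 0.76], [255, 49, 5.0, 1.6, 0.79]]
```

```bash
python3 -m creep '[[255,5,-0.9,0,0.07],[255,10,-1.8,0,0.15],[255,15,-2.3,0,0.23],[255,20,-2.4,0,0.31],[255,25,-2.1,0,0.39],[255,29.5,-1.4,0,0.47],[255,34,-0.4,0,0.55],[255,37.5,0.7,0,0.61],[255,40,1.9,0,0.67],[255,42,2.6,0,0.7],[255,42,2.6,0,0.7]]'
python3 - <<'E'
from h import *
th=np.pi+p[2]
rows([push(CA,.058,th+a,.0175,-1,1,.05) for a in (.12,.09,.06,.03,0)])
E
```

```text
t: 18.27
tool_pos: [0.5382, -0.1023, 0.0516]
tool_rot: [1.995, 2.423, -0.002]
contact_force: [-0.1, -3.2, 0.5]
opening: -0.0004
t 18.27 pos [ 0.5382 -0.1023  0.0516] a0 1.764
 [[255, 0.1, -0.0, 1.6, -0.02], [255, 1.9, -0.6, 1.6, 0.01], [255, 3.6, -1.1, 1.6, 0.04], [255, 5.4, -1.5, 1.6, 0.07], [255, 7.2, -1.9, 1.6, 0.1]]
```

```bash
python3 -m creep '[[255,1.5,-0.5,0,0.01],[255,3,-1,0,0.04],[255,4.5,-1.4,0,0.07],[255,5.5,-1.6,0,0.08],[255,5.5,-1.6,0,0.08]]';python3 -m creep '[[255,0.7,0,0,0],[255,1.4,0,0,0.01],[255,1.4,0,0,0.01]]';python3 -m creep '[[255,0.7,0,0,0],[255,1.4,0,0,0.01],[255,1.4,0,0,0.01]]'
```

```text
t: 18.68
tool_pos: [0.536, -0.0965, 0.0511]
tool_rot: [2.09, 2.343, 0.001]
contact_force: [-0.8, -2.9, 2.6]
opening: 0.0003
t: 18.93
tool_pos: [0.5356, -0.0949, 0.0506]
tool_rot: [2.103, 2.333, 0.001]
contact_force: [0.8, -3.7, 2.1]
opening: 0.0002
t: 19.18
tool_pos: [0.5355, -0.0945, 0.0506]
tool_rot: [2.113, 2.321, -0.002]
contact_force: [0.8, -8.4, 2.2]
opening: -0.0
```

The force rose against the tight stop. I'll back off, lift clear and check.

```bash
python3 -m creep '[[255,1,0,0,0],[255,1,0,0,0],[255,-6,0,0,0],[255,-14,0,0,0],[255,-14,0,-40,0],[255,-14,0,-80,0],[255,-14,0,-120,0],[255,-14,0,-150,0],[255,-14,0,-150,0],[255,-14,0,-150,0],[255,-14,0,-150,0]]';
python3 -m creep '[[255,-180,0,0,0],[255,-180,0,0,0],[255,-180,0,0,0],[255,-180,0,0,0],[255,-180,0,0,0],[255,-180,0,0,0],[255,-180,0,0,0],[255,-180,0,0,0],[255,-180,0,0,0]]'
python3 - <<'E'
from h import *
from scipy.optimize import minimize_scalar
b=ctrl.get_image('top');a=ctrl.get_image('side')
im=a.astype(int);m=(im[:,:,0]-im[:,:,1]>90)&(im[:,:,0]-im[:,:,2]>90);m[:215]=0;m[250:]=0;m[:,:250]=0;m[:,300:]=0
v,u=np.nonzero(m);c=np.array([u.mean(),v.mean()])
r=minimize_scalar(lambda t:np.hypot(*(proj('side',[DA+np.array([0,0,.07])+.0405*ang(t)])[0]-c)),bounds=(1.5,3.5),method='bounded')
print(len(u),'reading',3*np.pi/4-(r.x-p[2]),r.fun)
s=lambda i,x,y:cv2.resize(i[y:y+110,x:x+80],None,fx=5,fy=5,interpolation=cv2.INTER_CUBIC)
cv2.imwrite('pics/c9.png',np.hstack([s(a,230,160),cv2.resize(b[145:255,170:310],(400,314))if 0 else cv2.copyMakeBorder(cv2.resize(b[145:255,170:310],(400,314)),0,236,0,0,0)])[:,:,::-1])
E
```

```text
t: 20.1
tool_pos: [0.5357, -0.1068, 0.1988]
tool_rot: [-2.113, -2.321, 0.0]
contact_force: [0.2, 0.0, -0.4]
opening: 0.0
t: 20.85
tool_pos: [0.553, -0.2847, 0.1993]
tool_rot: [-2.112, -2.323, -0.0]
contact_force: [-0.3, -0.0, 0.3]
opening: 0.0002
51 reading 0.15096970889754724 0.3240521563970784
```

View pics/c9.png

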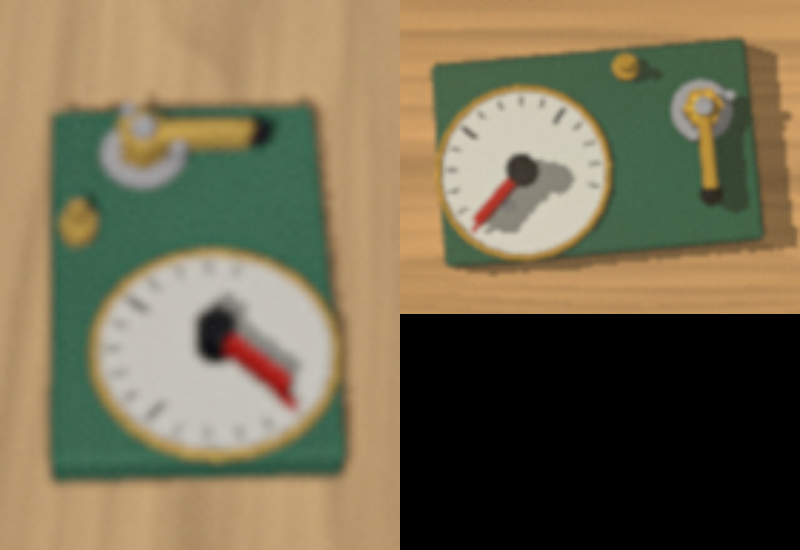

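The picture shows the pointer on the mark and the lever back at its start attitude. The side-view reading of 0.15 mixes in the bar's side face and the zero mark, so I'll check it with the top view and compare the lever with its start image.

```bash
python3 - <<'E'
from h import *
from scipy.optimize import minimize
b=ctrl.get_image('top');A=cv2.imread('pics/top0.png')[:,:,::-1]
def bar(im,n,ax,z0,z1,r0,r1,hw,a0,red):
    i=im.astype(float);f=(i[:,:,0]-i[:,:,1]) if red else (i[:,:,0]-i[:,:,2])
    f=np.clip(f,0,None);best=[]
    for a in np.arange(a0-.4,a0+.4,.01):
        d=ang(a);t=np.array([-d[1],d[0],0])
        q=proj(n,[ax+d*r+t*k*hw+[0,0,z1] for r in np.linspace(r0,r1,30) for k in(-.7,0,.7)]).astype(np.float32)
        best.append((cv2.remap(f.astype(np.float32),q[:,0].reshape(-1,1),q[:,1].reshape(-1,1),cv2.INTER_LINEAR).mean(),a))
    s=np.array(best);wt=np.clip(s[:,0]-.8*s[:,0].max(),0,None);return (wt*s[:,1]).sum()/wt.sum()
for nm,im,pa in(('start',A,.1),('now',b,2.45)):
    x=bar(im,'top',DA,0,.07,.02,.062,.0055,pa,1);y=bar(im,'top',CA,0,.068,.03,.07,.0065,np.pi+.1,0)
    print(nm,'pointer reading',3*np.pi/4-(x-p[2]),'clamp',y-np.pi-p[2])
E
```

```text
start pointer reading 2.343690168967566 clamp 0.0006679113154905714
now pointer reading 0.009158680238124273 clamp -0.016027687095257398
```

```bash
python3 -c "
from station import ctrl
print(ctrl.get_obs()['contact_force']);print(ctrl.finish_job())"
```

```text
[0.65262608 0.76742054 0.06029013]
the job is handed in; nothing more can be done
None
```

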